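# Hold the microscope focus brake released with the keyed service tool

### The job

Pull the orange-handled keyed service tool out of its upright holder and push its shaft into the brass hub on top of the microscope's focus-drive unit, turning it until the key slips into the keyway. Keep pushing against the spring until the tool's dark collar sits flush on the hub, and finish still gripping the tool and holding it down there: do not let go. Leave the other things on the bench where they are.

Things in the scene. Friction and masses are not known exactly. Their poses are not given: they have to be found in the camera images.
- tool: Loose keyed service tool, about 0.12 kg, 106 mm long, hanging upright in the holder. Origin: centre of the shaft's tip (bottom end); z up along the tool, x towards the key. Dark collar of diameter 36 mm, z = 50 to 56 mm. Flat orange handle 40 (x) by 12 (y) by 50 mm, z = 56 to 106 mm; the white patch at its top is on the key's side (+x).
- tool_grip (a point): Where to grip the handle: on the tool's axis, 80 mm above the tip; same axes as the tool. Grip across the 12 mm thickness (along y).
- tool_tip (a point): Same point and axes as the tool's origin. The steel shaft above it has diameter 14 mm up to z = 50 mm (lowest 4 mm tapered to 9 mm); its one key is 6 mm wide, on the +x side, out to x = 12 mm, from z = 14 to 40 mm. So 14 mm of plain round shaft leads below the key.
- holder: Fixed aluminium tube (outer diameter 42 mm, bore 30 mm, rim 60 mm above the bench, bore floor at 10 mm) on a black disc foot of diameter 90 mm. Origin: centre of its underside; z up. The tool hangs in it with the collar on the rim: pull it straight up at least 55 mm to clear the rim.
- housing: Fixed focus-drive unit: cream casting 140 (x) by 110 (y) by 55 mm high, with black focus knobs on its y sides (158 mm over both). Origin: centre of its underside, under the hub's axis; z up. The brass hub (diameter 43 mm, does not turn) stands 20 mm out of its top. Hub bore: diameter 16.8 mm, one keyway 9 mm wide out to 14.8 mm from the axis, full depth.
- hub_mouth (a point): Centre of the hub's upper face, 75 mm above the bench; axes of the housing. The keyway points somewhere within 25 degrees of this +x; the angle is to be seen (red stripe on the hub's face at the keyway) or felt: wrongly turned, the key stops on the face with the tip 14 mm down; within about 7 degrees it drops in. At 50 mm the collar is on the face: home.
- plunger (a joint): Blue sprung plunger in the bore, met by the tip 40 mm below the hub's face: 0 when up, grows as it is pushed down (m); about 0.010 when the tool's collar is flush on the hub. Spring force 6 N at 0, 10 N at 0.010; it lifts the tool again if let go.
- objective: Bystander: loose steel microscope objective, diameter 33 mm, 48 mm high. Origin under its centre.
- canister: Bystander: loose small white jar with black cap, diameter 40 mm, 55 mm high. Origin under its centre.
- slidebox: Bystander: loose wooden slide box 40 x 85 x 30 mm. Origin under its centre.
- driver: Bystander: loose red-handled screwdriver, 170 mm long, lying on the bench along its own x.
Things that resemble listed ones, but are neither listed nor needed, are in the scene too. Of the things like the housing, leave any that is purple; of the rest the smaller one is meant.

How it is judged:
On the way, in this order (a step that is already met when the one before it is completed fails the run):
1. the tool is pulled up clear of the holder, in the fingers (z of tool_tip in the frame of holder above 0.062 m and contact force between tool and the fingers above 1 N), for 0.1 s.
2. the key has slipped into the keyway of the hub (z of tool_tip in the frame of hub_mouth below -0.02 m and horizontal distance between tool_tip and hub_mouth below 0.004 m), for 0.1 s.
At the end, for the whole second after the job is handed in: The tool stands in the hub, collar within 2.5 mm of flush (tip at least 47.5 mm below the hub's face, within 4 mm of its axis, tilted less than 0.08 rad), the plunger pressed at least 7.5 mm, the tool at rest and still gripped by the fingers (z of tool_tip in the frame of hub_mouth below -0.0475 m and horizontal distance between tool_tip and hub_mouth below 0.004 m and value of joint plunger above 0.0075 m and angle between tool's own z axis and vertical below 0.08 rad and contact force between tool and the fingers above 2 N and linear speed of tool below 0.02 m/s); the arm keeps its last pose, push and grip.
It fails at once if the objective is pushed more than 30 mm from its place (distance of objective from where it was at the start of the episode above 0.03 m).
It fails at once if the canister is pushed more than 30 mm from its place (distance of canister from where it was at the start of the episode above 0.03 m).
It fails at once if the slidebox is pushed more than 30 mm from its place (distance of slidebox from where it was at the start of the episode above 0.03 m).
It fails at once if the driver is pushed more than 30 mm from its place (distance of driver from where it was at the start of the episode above 0.03 m).
It also fails if it takes over 51 s, if anything falls off the work surface, if the arm or the gripper's body presses on something with over 40 N, if the wrist force passes 120 N, or if a joint passes its speed limit or range.

### The arm

A 6-joint arm with a two-finger parallel gripper is mounted at the origin on the work surface. World frame = base frame: x ahead of the robot, y to its left, z up, the work surface at z = 0. Lengths are in m, angles in rad, forces in N, time in s.
With the tool pointing down it reaches from about 0.25 to 0.8 m from the base axis. Payload 8.5 kg.
Tool frame: the origin (TCP) lies on the mounting face of the last link; the fingertips stand 173 mm ahead of it and the grasp point (between the pads) lies 155 mm ahead of it (tips_ahead is the distance from the TCP to the fingertips, in m); z points along the fingers, y is the direction in which the jaws open and shut (so a half turn about z gives the same grasp; the last joint's range is limited). The gripper opens to 85 mm and grips with 20 to 120 N. Pads are 22 mm wide; open, the fingers measure 114 mm over their backs; the gripper's body (76 mm by 85 mm) begins 54 mm behind the grasp point. The pads swing forward as they close: fully open they stand 13 mm farther back than shut.
Start: joints at [-1.238, 0.238, -0.013, 1.319, 0, 1.571], TCP at [0.172, -0.496, 0.405] pointing down, gripper open.
Joint ranges: [-2.66, 2.66], [-1.03, 1.9], [-1.14, 1.46], [-1.82, 2.27], [-1.45, 1.34], [-3.14, 3.14]. Speed limits (rad/s): [2.22, 2.22, 2.79, 3.14, 3.14, 3.14].

### API

Orientations are given as a unit quaternion [x, y, z, w].
In Python, from workcell import state, get_image, finish_job, tips_ahead gives the robot as it stands.
- The arm moves only by the tool step_arm, never from a script. Its argument "moves" is a list of rows, each a list of 3 entries, a list of its own where there are three numbers: the shift along the tool's x, y, z in m, then the turn about the tool's z in units of 8 degrees (1.0 is 8 degrees), then the finger opening in m, from 0 to 0.0854. A call has 1 to 10 rows; each row shifts and turns the commanded pose from where the row before left it, along the tool's axes as they then stand; what a row does not reach is not made up. A row lasts 1/10 s, in which the tool goes at most 50 mm and 8.59 degrees, less where a joint would pass 70% of its speed; a pose out of reach is approached as far as the arm can. A call is refused whole if a number of a shift passes 0.05 or a number of a turn 1, either way. A call with a gripper value outside its range is refused whole. The fingers move at their own pace and stop on an object; the grip force is fixed at half the most. Time passes only in rows, so rows that do not move let the fingers close. It gives the time, the measured TCP pose, the force and the opening at its end, in the units of the state.
- state(): the state, without advancing time (a new reading comes with each control period).
- get_image(name): name is "side" or "top" or "wrist"; returns a dict with "img" (420x560x3 uint8, red, green, blue), "z_map" (420x560 float32, m along the optical axis (not along the pixel's ray), 0 where there is no reading), "K" (3x3 intrinsics, pixels), "dist" ([k1, k2, p1, p2, k3] as OpenCV has them; the pictures are not rectified), "rvec" (rotation vector, rad) and "tvec" (3), from world to camera coordinates, as OpenCV has them. Camera axes: x right, y down, z forward; pixel columns grow to the right and rows downward; lengths in m; the calibration is good to about 2 mm. A picture is of the moment at which its call begins.
- finish_job(): hands the job in, once; it reports no verdict.
The state is a dict: "t": time; "q": joint angles; "joint_vel": joint speeds; "joint_efforts": joint torques, N m; "eef_pos": TCP position; "tool_rot": TCP orientation; "force": force on the tool from outside, world axes, zero at the start; "ft_torque": the same for the moment, N m; "width": finger opening in m.
Only numpy, scipy, OpenCV 4.12 (cv2) and the standard library are available. Lean on these libraries where they do the work, as an engineer would, in place of code of your own. Each camera call takes 0.05 s, during which the arm holds its last target. There are 200 camera calls.

## Working session

There is one attempt and no reset: what is moved stays moved. The work goes in short steps, Python scripts to look and compute and a tool call to move; the robot and the scene stay as the last step left them, time stands still between calls to the robot, and variables do not carry over. Pictures are saved under pics/ and viewed, about 8 in all and at most 12, crops included, and the job is handed in when it is done.

Besides the shell and the picture viewer there is one more tool, called after ">>>" in YAML: its name, and indented under it one key for each argument. step_arm: Moves the arm, as the interface text tells. Its arguments: {"type":"object","properties":{"moves":{"type":"array","items":{"type":"array"}}},"required":["moves"]}

```bash
mkdir -p pics
cat > h.py <<'E'
import numpy as np, cv2
from workcell import state, get_image, finish_job, tips_ahead
def save(d,name,crop=None,s=1):
    im=d["img"][:,:,::-1]
    if crop: x0,y0,x1,y1=crop; im=im[y0:y1,x0:x1]
    cv2.imwrite("pics/"+name,cv2.resize(im,None,fx=s,fy=s,interpolation=cv2.INTER_CUBIC))
def ray(d,u,v):
    R=cv2.Rodrigues(np.array(d["rvec"],float))[0];t=np.array(d["tvec"],float).ravel()
    n=cv2.undistortPoints(np.array([[[u,v]]],float),np.array(d["K"],float),np.array(d["dist"],float))[0,0]
    return -R.T@t, R.T@np.array([n[0],n[1],1.])
def atz(d,u,v,z):
    c,r=ray(d,u,v); return c+r*(z-c[2])/r[2]
def dep(d,u,v):
    c,r=ray(d,u,v); return c+r*d["z_map"][int(round(v)),int(round(u))]
E
python3 - <<'E'
from h import *
import pickle
s=state();print({k:np.round(s[k],3) for k in s}, tips_ahead if not callable(tips_ahead) else tips_ahead())
for n in("top","side"):
    d=get_image(n);pickle.dump(d,open(n+".pkl","wb"));save(d,n+"0.png",s=1.4)
E
```

```text
{'t': np.float64(0.0), 'q': array([-1.238,  0.239, -0.014,  1.319, -0.   ,  1.571]), 'joint_vel': array([ 0.001,  0.001, -0.001, -0.002,  0.   ,  0.001]), 'joint_efforts': array([-2.0000e-03, -5.3877e+01,  3.4644e+01,  1.9000e-02, -0.0000e+00,
       -0.0000e+00]), 'eef_pos': array([ 0.171, -0.496,  0.404]), 'tool_rot': array([ 0.986,  0.166, -0.   , -0.001]), 'force': array([ 0.484,  0.446, -0.757]), 'ft_torque': array([-0.009,  0.029, -0.03 ]), 'width': np.float64(0.085)} 0.1734
```

View pics/top0.png

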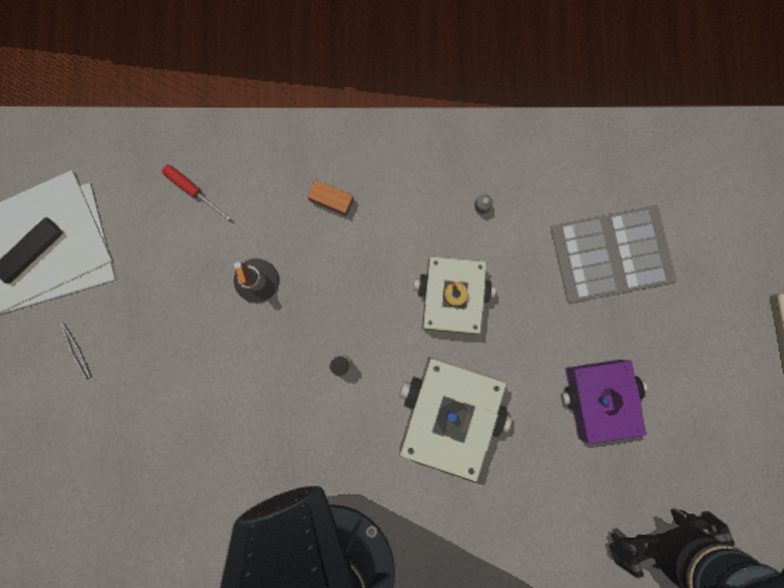

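View pics/side0.png

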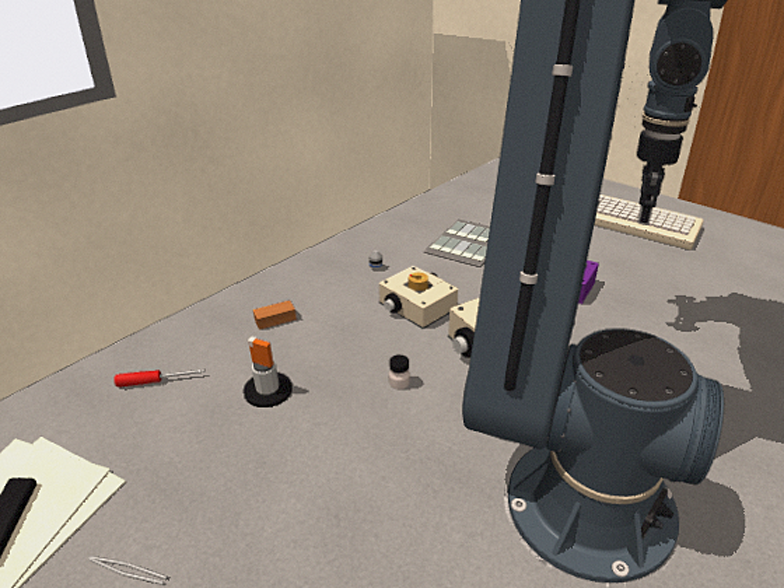

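The top view shows the tool in its holder at about (250,278), the smaller cream housing with the brass hub at (456,294), the larger cream and purple decoys below it, and the gripper at lower right. The side view agrees. Next, enlarged crops of the tool and hub in one picture.

Run:
```python
from h import *
import pickle
d=pickle.load(open("top.pkl","rb"));im=d["img"][:,:,::-1]
a=im[175:225,155:205];b=im[178:243,293:358]
f=lambda a:cv2.resize(a,(400,400),interpolation=cv2.INTER_NEAREST)
cv2.imwrite("pics/crop.png",np.hstack([f(a),f(b)]))
print(ray(d,280,210)[0])
for u,v,z in[(180,201,.06),(325.5,210,.075)]: print(atz(d,u,v,z),dep(d,u,v))
```

```text
[ 0.43624956 -0.1263216   1.07282214]
[0.55390466 0.15393256 0.06      ] [0.55308222 0.15197351 0.06707991]
[ 0.53029184 -0.23496559  0.075     ] [ 0.53529942 -0.24075068  0.02186776]
```

View pics/crop.png

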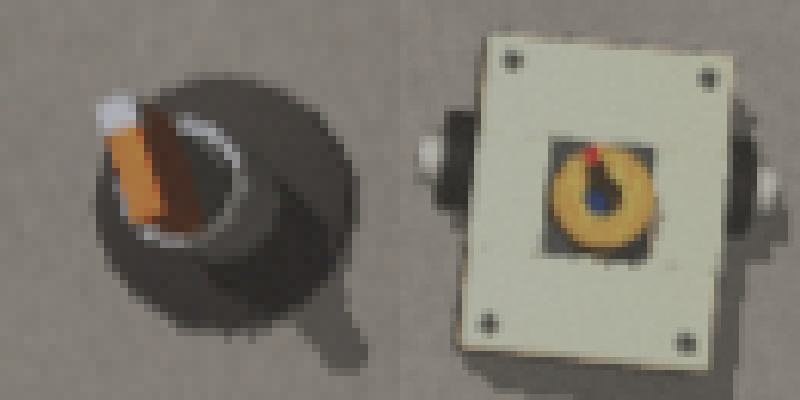

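The left crop shows the handle top centred near (171.4,195) full-frame px with its white end about 13° from world +x towards +y. The right crop shows the hub centre at (326,210) px with the red stripe at about +14°. Now I turn these into moves.

```bash
cat >> h.py <<'E'
from scipy.spatial.transform import Rotation as Ro
def plan(p=None,yaw=None):
    s=state();R=Ro.from_quat(s["tool_rot"]).as_matrix();y=np.degrees(np.arctan2(R[1,0],R[0,0]))
    e=np.array(s["eef_pos"]);print("t",round(s["t"],2),"pos",e.round(4),"yaw",y.round(2),"tilt",np.degrees(np.arccos(-R[2,2])).round(2),"F",np.round(s["force"],1),"w",round(s["width"],4))
    if p is not None: print("tool shift",(R.T@(np.array(p)-e)).round(4))
    if yaw is not None: print("turn units",round(-(yaw-y)/8,3))
E
python3 - <<'E'
from h import *
import pickle
d=pickle.load(open("top.pkl","rb"))
L=lambda x,y,z:atz(d,155-.5+x/8,175-.5+y/8,z)
H=lambda x,y,z:atz(d,293-.5+(x-400)/6.154,178-.5+y/6.154,z)
print("foot",L(227,203,.008),"handle",L(131,160,.116))
a,b=L(117,95,.116),L(146,222,.116);print("yaw",np.degrees(np.arctan2(*(a-b)[[1,0]])),np.linalg.norm(a-b))
h,r=H(603,197,.075),H(592,155,.075);print("hub",h,"stripe",np.degrees(np.arctan2(*(r-h)[[1,0]])),np.linalg.norm(r-h))
plan([.571,.167,.405],13)
E
```

```text
foot [0.56318983 0.16027319 0.008     ] handle [0.56392596 0.16221143 0.116     ]
yaw 14.571344753701872 0.042032619611967616
hub [ 0.53158142 -0.23493671  0.075     ] stripe 14.34658300527512 0.01861604519334145
t 0.1 pos [ 0.1715 -0.4961  0.4041] yaw 19.06 tilt 0.08 F [ 0.2  0.3 -0.7] w 0.0856
tool shift [ 5.942e-01 -4.962e-01 -2.000e-04]
turn units 0.758
```

>>> step_arm:
  moves:
    - [[0.0425,-0.0129,0],0,0.085]
    - [[0.0425,-0.0129,0],0,0.085]
    - [[0.0425,-0.0129,0],0,0.085]
    - [[0.0425,-0.0129,0],0,0.085]
    - [[0.0425,-0.0129,0],0,0.085]
    - [[0.0425,-0.0129,0],0,0.085]
    - [[0.0425,-0.0129,0],0,0.085]
    - [[0.0425,-0.0129,0],0,0.085]
    - [[0.0425,-0.0129,0],0,0.085]
    - [[0.0425,-0.0129,0],0.57,0.085]

```text
t: 1.1
eef_pos: [0.5323, -0.234, 0.4044]
tool_rot: [0.992, 0.126, -0.0, -0.0]
force: [1.0, -1.6, -0.0]
width: 0.0851
```

>>> step_arm:
  moves:
    - [[0,0,0],0,0.085]
    - [[0,0,0],0,0.085]
    - [[0,0,0],0,0.085]

```text
t: 1.4
eef_pos: [0.5305, -0.2357, 0.4044]
tool_rot: [0.992, 0.126, -0.0, -0.0]
force: [0.4, 0.0, 0.0]
width: 0.0847
```

Run:
```python
from h import *
import pickle
d=get_image("wrist");pickle.dump(d,open("w1.pkl","wb"));save(d,"w1.png",s=1.4);print(ray(d,280,210)[0])
plan([.5635,.1612,.405],14.5)
```

```text
[ 0.61246998 -0.21373185  0.37436479]
t 1.45 pos [ 0.5302 -0.236   0.4046] yaw 14.47 tilt 0.04 F [ 0.1 -0.1  0.1] w 0.0854
tool shift [ 0.1315 -0.3763 -0.0004]
turn units -0.003
```

View pics/w1.png

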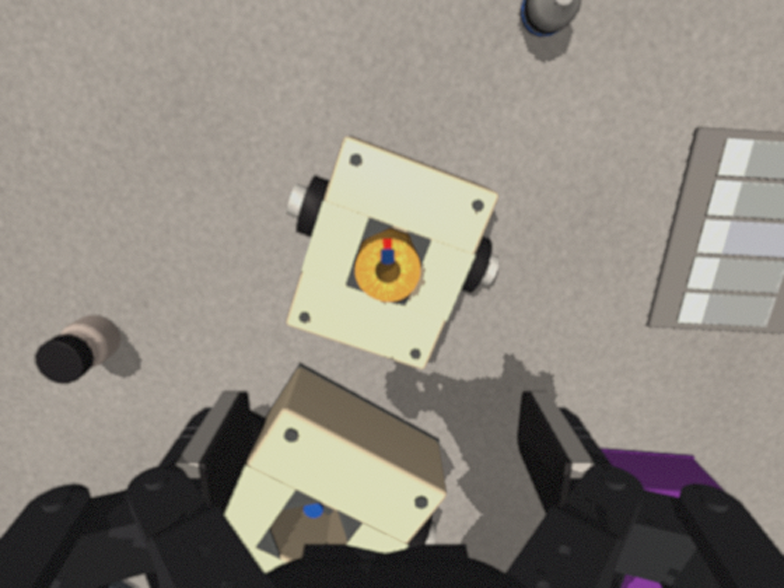

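The wrist view shows the hub centred at about (388,269) and the red stripe at (387,243), so the keyway is nearly along the gripper's x. I refine this with colour masks.

Run:
```python
from h import *
import pickle
d=pickle.load(open("w1.pkl","rb"));im=d["img"];z=d["z_map"]
P=[];Rr=[];B=[]
for v in range(160,222):
  for u in range(248,306):
    p=dep(d,u,v); r,g,b=map(int,im[v,u])
    if abs(p[2]-.075)<.008 and z[v,u]>0: P.append(p)
    if r>180 and g<90 and b<90: Rr.append(atz(d,u,v,.075))
P=np.array(P);print(len(P),P[:,2].mean())
(c,_,a)=cv2.minAreaRect(P[:,:2].astype(np.float32)*1000),0,0
print(c); print(cv2.minEnclosingCircle(P[:,:2].astype(np.float32)*1000))
r=np.mean(Rr,0);print("red",r,len(Rr))
h=atz(d,388/1.4-.5,269/1.4-.5,.075);print("hub",h)
for c in(h,np.r_[cv2.minEnclosingCircle(P[:,:2].astype(np.float32)*1000)[0],0]/1000): print("yaw",np.degrees(np.arctan2(r[1]-c[1],r[0]-c[0])))
```

```text
1461 0.07539077989035559
((532.3290405273438, -235.44314575195312), (42.864200592041016, 42.29632568359375), 15.976040840148926)
((532.5809326171875, -235.7683868408203), 21.80449104309082)
red [ 0.54937176 -0.23108189  0.075     ] 31
hub [ 0.53300942 -0.23587357  0.075     ]
yaw 16.322549561037984
yaw 15.59496251700057
```

>>> step_arm:
  moves:
    - [[0.0132,-0.0376,0],0,0.085]
    - [[0.0132,-0.0376,0],0,0.085]
    - [[0.0132,-0.0376,0],0,0.085]
    - [[0.0132,-0.0376,0],0,0.085]
    - [[0.0132,-0.0376,0],0,0.085]
    - [[0.0132,-0.0376,0],0,0.085]
    - [[0.0132,-0.0376,0],0,0.085]
    - [[0.0132,-0.0376,0],0,0.085]
    - [[0.0132,-0.0376,0],0,0.085]
    - [[0.0132,-0.0376,0],0,0.085]

```text
t: 2.45
eef_pos: [0.5663, 0.1545, 0.4052]
tool_rot: [0.991, 0.132, -0.0, -0.003]
force: [0.5, -0.3, 0.5]
width: 0.0849
```

>>> step_arm:
  moves:
    - [[0,0,0],0,0.085]
    - [[0,0,0],0,0.085]
    - [[0,0,0],0,0.085]

```text
t: 2.75
eef_pos: [0.5666, 0.1524, 0.4049]
tool_rot: [0.991, 0.131, -0.0, -0.003]
force: [0.6, 0.2, 0.7]
width: 0.0848
```

Run:
```python
from h import *
import pickle
d=get_image("wrist");pickle.dump(d,open("w2.pkl","wb"));save(d,"w2.png",s=1.4);plan()
```

```text
t 2.8 pos [0.5666 0.1523 0.4049] yaw 15.04 tilt 0.32 F [0.1 0.5 1.1] w 0.0849
```

View pics/w2.png

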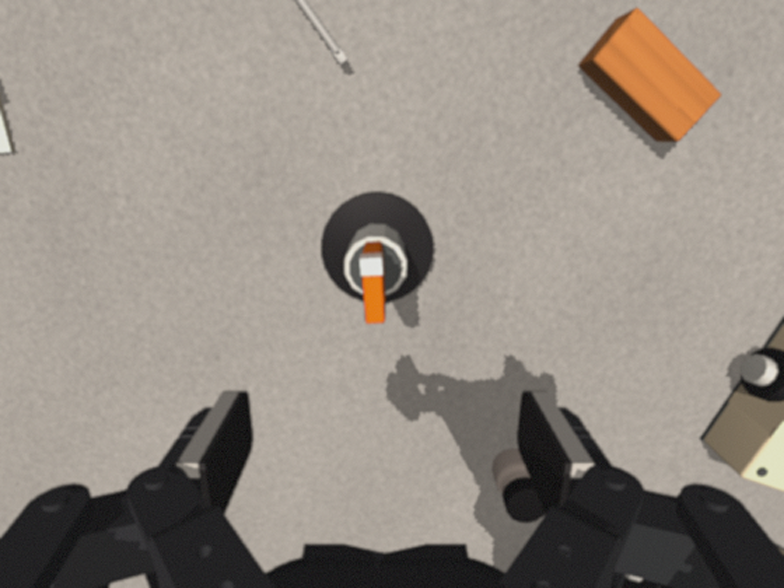

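The wrist view shows the handle's top face running from (371.5,255) (white, key end) to (375.5,322), seen a little ahead of the grip centre.

Run:
```python
from h import *
import pickle
d=pickle.load(open("w2.pkl","rb"));im=d["img"].astype(int);z=d["z_map"]
P=[]
for v in range(165,240):
  for u in range(245,290):
    p=dep(d,u,v)
    if z[v,u]>0 and abs(p[2]-.116)<.006: P.append(p)
P=np.array(P,np.float32);print(len(P),P.mean(0));print(cv2.minAreaRect(P[:,:2]*1000))
a,b=[atz(d,u/1.4-.5,v/1.4-.5,.116) for u,v in((371.5,255),(375.5,322))]
print(a,b,(a+b)/2,np.degrees(np.arctan2(*(a-b)[[1,0]])),np.linalg.norm(a-b))
c=(a+b)/2
plan([c[0],c[1],.247],None)
```

```text
739 [0.56643707 0.1622203  0.11663696]
((564.8067626953125, 161.94781494140625), (40.82603073120117, 12.406025886535645), 18.14320945739746)
[0.58513376 0.16794422 0.116     ] [0.54650445 0.15548018 0.116     ] [0.56581911 0.1617122  0.116     ] 17.882687351469553 0.0405903456424592
t 2.8 pos [0.5666 0.1523 0.4049] yaw 15.04 tilt 0.32 F [0.1 0.5 1.1] w 0.0849
tool shift [ 0.0017 -0.0084  0.158 ]
```

>>> step_arm:
  moves:
    - [[0.001,-0.009,0.02],-0.37,0.085]
    - [[0,0,0.025],0,0.085]
    - [[0,0,0.025],0,0.085]
    - [[0,0,0.01],0,0.085]
    - [[0,0,0],0,0.085]
    - [[0,0,0],0,0.085]

```text
t: 3.4
eef_pos: [0.5655, 0.1628, 0.3258]
tool_rot: [0.988, 0.157, 0.0, -0.003]
force: [-0.5, -1.0, 0.5]
width: 0.085
```

Run:
```python
from h import *
plan([.5653,.162,.247],18)
```

```text
t 3.4 pos [0.5655 0.1628 0.3258] yaw 18.08 tilt 0.34 F [-0.5 -1.   0.5] w 0.085
tool shift [-0.0006  0.0011  0.0788]
turn units 0.01
```

>>> step_arm:
  moves:
    - [[-0.0005,0.001,0.02],0,0.085]
    - [[0,0,0.02],0,0.085]
    - [[0,0,0.02],0,0.085]
    - [[0,0,0.018],0,0.085]
    - [[0,0,0],0,0.085]
    - [[0,0,0],0,0.085]

```text
t: 4.0
eef_pos: [0.5654, 0.1627, 0.248]
tool_rot: [0.988, 0.157, 0.0, -0.003]
force: [-0.1, -0.6, -0.0]
width: 0.0853
```

>>> step_arm:
  moves:
    - [[0,0,0],0,0.05]
    - [[0,0,0],0,0.02]
    - [[0,0,0],0,0.0]
    - [[0,0,0],0,0.0]
    - [[0,0,0],0,0.0]
    - [[0,0,0],0,0.0]
    - [[0,0,0],0,0.0]
    - [[0,0,0],0,0.0]

```text
t: 4.8
eef_pos: [0.565, 0.1626, 0.2471]
tool_rot: [0.988, 0.158, -0.0, -0.003]
force: [-0.4, -1.4, 5.4]
width: 0.0112
```

Run:
```python
from h import *
plan([.5653,.162,.247],18)
```

```text
t 4.8 pos [0.565  0.1626 0.2471] yaw 18.13 tilt 0.33 F [-0.4 -1.4  5.4] w 0.0112
tool shift [0.0001 0.0007 0.0001]
turn units 0.017
```

Gripped. Lifting straight up.

>>> step_arm:
  moves:
    - [[0,0,-0.01],0,0.0]
    - [[0,0,-0.02],0,0.0]
    - [[0,0,-0.02],0,0.0]
    - [[0,0,-0.02],0,0.0]
    - [[0,0,-0.02],0,0.0]
    - [[0,0,-0.02],0,0.0]
    - [[0,0,-0.02],0,0.0]
    - [[0,0,-0.02],0,0.0]
    - [[0,0,0],0,0.0]
    - [[0,0,0],0,0.0]

```text
t: 5.8
eef_pos: [0.5651, 0.1618, 0.3966]
tool_rot: [0.987, 0.158, -0.0, -0.003]
force: [0.2, 0.2, -1.9]
width: 0.0115
```

Run:
```python
from h import *
import pickle
plan([.5325,-.2356,.4],16)
d=get_image("wrist");pickle.dump(d,open("w3.pkl","wb"));save(d,"w3.png",s=1.4)
```

```text
t 5.8 pos [0.5651 0.1618 0.3966] yaw 18.14 tilt 0.34 F [ 0.2  0.2 -1.9] w 0.0115
tool shift [-0.1547  0.3675 -0.0056]
turn units 0.267
```

View pics/w3.png

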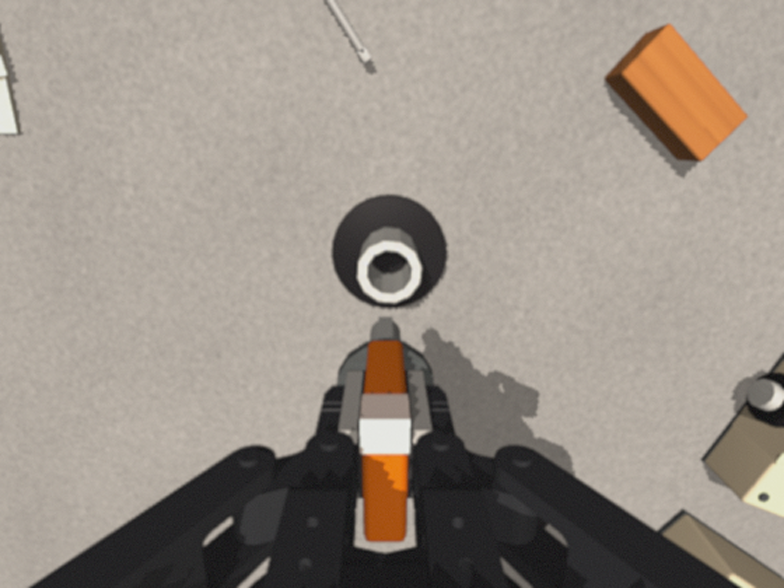

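The tool hangs straight in the fingers, with the handle top face from (385.5,420) to (386,541), the collar behind the pads and the key pointing away at (385,330). The holder is empty at (389,271). I work out the tool's offset from the TCP.

Run:
```python
from h import *
import pickle
d=pickle.load(open("w3.pkl","rb"));s=state();R=Ro.from_quat(s["tool_rot"]).as_matrix();e=np.array(s["eef_pos"])
zt=.116+e[2]-.2471
a,b=[atz(d,u/1.4-.5,v/1.4-.5,zt) for u,v in((385.5,420),(386,541))]
c=(a+b)/2;print(zt,dep(d,386/1.4,440/1.4),np.linalg.norm(a-b),"yaw",np.degrees(np.arctan2(*(a-b)[[1,0]])),"off tool",R.T@(c-e))
# collar silhouette top edge z=56mm & shaft/key tip
k=[atz(d,u/1.4-.5,v/1.4-.5,zt-.05) for u,v in((338,370),(432,370))]; print([R.T@(p-e) for p in k])
print("tilt axes",R[:,2])
```

```text
0.26488273987773747 [0.57686756 0.16681766 0.26605729] 0.039057703668619166 yaw 18.38480071404483 off tool [-0.00127261 -0.00053842  0.13110655]
[array([ 0.00614432, -0.01768948,  0.18120394]), array([0.00628266, 0.01605687, 0.1810028 ])]
tilt axes [-0.00258175  0.00542289 -0.99998196]
```

>>> step_arm:
  moves:
    - [[-0.0128,0.0308,0],0,0.0]
    - [[-0.0128,0.0308,0],0,0.0]
    - [[-0.0128,0.0308,0],0,0.0]
    - [[-0.0128,0.0308,0],0,0.0]
    - [[-0.0128,0.0308,0],0,0.0]
    - [[-0.0128,0.0308,0],0,0.0]
    - [[-0.0128,0.0308,0],0,0.0]
    - [[-0.0128,0.0308,0],0,0.0]
    - [[-0.0128,0.0308,0],0,0.0]
    - [[-0.0128,0.0308,0],0,0.0]

```text
t: 6.85
eef_pos: [0.5388, -0.172, 0.3936]
tool_rot: [0.987, 0.158, -0.001, -0.003]
force: [0.3, 0.1, -0.0]
width: 0.0114
```

>>> step_arm:
  moves:
    - [[-0.0128,0.0308,0],0,0.0]
    - [[-0.0128,0.0308,0],0.25,0.0]
    - [[0,0,0],0,0.0]
    - [[0,0,0],0,0.0]
    - [[0,0,0],0,0.0]

```text
t: 7.35
eef_pos: [0.5342, -0.2365, 0.3938]
tool_rot: [0.99, 0.141, -0.001, -0.003]
force: [-0.5, 0.6, -1.3]
width: 0.0111
```

Run:
```python
from h import *
plan([.534,-.237,.325],16)
```

```text
t 7.35 pos [ 0.5342 -0.2365  0.3938] yaw 16.18 tilt 0.41 F [-0.5  0.6 -1.3] w 0.0111
tool shift [-0.0002  0.0009  0.0688]
turn units 0.022
```

>>> step_arm:
  moves:
    - [[0,0.0005,0.02],0,0.0]
    - [[0,0,0.02],0,0.0]
    - [[0,0,0.02],0,0.0]
    - [[0,0,0.015],0,0.0]
    - [[0,0,0],0,0.0]
    - [[0,0,0],0,0.0]

```text
t: 7.95
eef_pos: [0.5345, -0.2364, 0.3199]
tool_rot: [0.99, 0.141, -0.0, -0.003]
force: [0.7, -0.3, -1.5]
width: 0.0118
```

Run:
```python
from h import *
import pickle
plan([.534,-.237,.317],16)
d=get_image("side");save(d,"s3.png",(250,130,350,240),5);pickle.dump(d,open("s3.pkl","wb"))
d=get_image("wrist");save(d,"w4.png",s=1.4);pickle.dump(d,open("w4.pkl","wb"))
```

```text
t 7.95 pos [ 0.5345 -0.2364  0.3199] yaw 16.21 tilt 0.35 F [ 0.7 -0.3 -1.5] w 0.0118
tool shift [-0.0006  0.0005  0.0029]
turn units 0.027
```

View pics/s3.png

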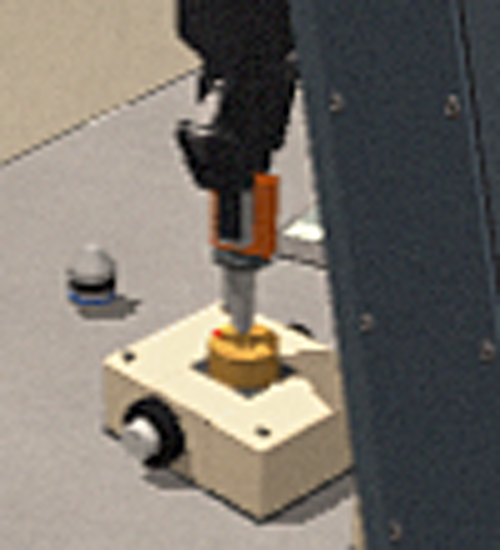

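View pics/w4.png

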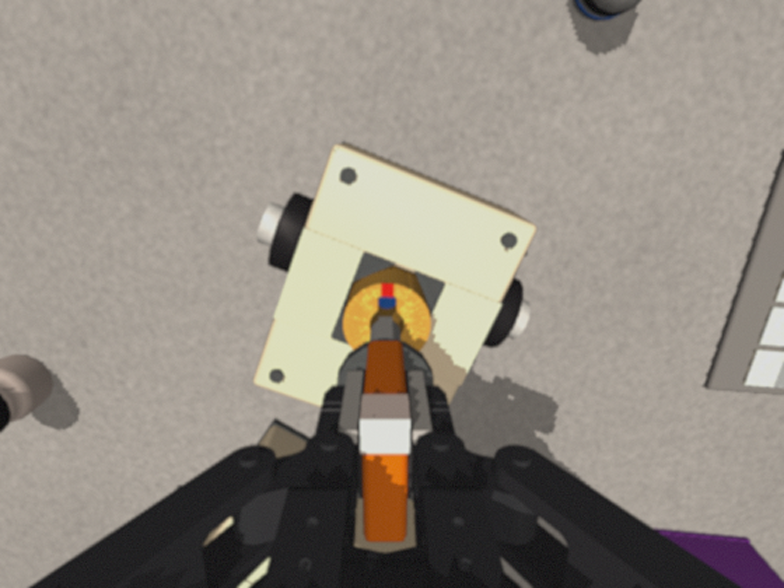

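The side crop shows the tip just over the bore. The wrist view shows the shaft and key at (385,325), in line with the red stripe at (388,290). I lower it in small steps, watching the force.

>>> step_arm:
  moves:
    - [[-0.0004,0.0004,0.004],0,0.0]
    - [[0,0,0.004],0,0.0]
    - [[0,0,0.004],0,0.0]
    - [[0,0,0.004],0,0.0]
    - [[0,0,0.002],0,0.0]
    - [[0,0,0],0,0.0]
    - [[0,0,0],0,0.0]

```text
t: 8.75
eef_pos: [0.534, -0.2377, 0.3016]
tool_rot: [0.99, 0.14, -0.0, -0.003]
force: [-0.4, -0.5, -0.5]
width: 0.0117
```

>>> step_arm:
  moves:
    - [[0,0,0.002],0,0.0]
    - [[0,0,0.002],0,0.0]
    - [[0,0,0.002],0,0.0]
    - [[0,0,0.002],0,0.0]
    - [[0,0,0],0,0.0]
    - [[0,0,0],0,0.0]

```text
t: 9.35
eef_pos: [0.534, -0.2376, 0.2935]
tool_rot: [0.99, 0.14, -0.0, -0.003]
force: [-0.7, 0.3, -0.4]
width: 0.0114
```

>>> step_arm:
  moves:
    - [[0,0,0.003],0,0.0]
    - [[0,0,0.003],0,0.0]
    - [[0,0,0.003],0,0.0]
    - [[0,0,0.003],0,0.0]
    - [[0,0,0.003],0,0.0]
    - [[0,0,0],0,0.0]
    - [[0,0,0],0,0.0]

```text
t: 10.05
eef_pos: [0.5339, -0.2376, 0.2785]
tool_rot: [0.99, 0.14, -0.0, -0.003]
force: [-0.5, -0.6, -1.0]
width: 0.0113
```

>>> step_arm:
  moves:
    - [[0,0,0.003],0,0.0]
    - [[0,0,0.003],0,0.0]
    - [[0,0,0.003],0,0.0]
    - [[0,0,0.002],0,0.0]
    - [[0,0,0.001],0,0.0]
    - [[0,0,0],0,0.0]
    - [[0,0,0],0,0.0]

```text
t: 10.75
eef_pos: [0.534, -0.2375, 0.2672]
tool_rot: [0.99, 0.14, 0.0, -0.003]
force: [-1.1, -0.1, 7.1]
width: 0.0112
```

Spring contact: 7–8 N, about 5 mm still to go. I continue in 1 mm steps.

>>> step_arm:
  moves:
    - [[0,0,0.001],0,0.0]
    - [[0,0,0.001],0,0.0]
    - [[0,0,0.001],0,0.0]
    - [[0,0,0.001],0,0.0]
    - [[0,0,0],0,0.0]
    - [[0,0,0],0,0.0]

```text
t: 11.35
eef_pos: [0.534, -0.2375, 0.2634]
tool_rot: [0.99, 0.14, 0.0, -0.003]
force: [-2.2, 0.7, 8.2]
width: 0.0111
```

>>> step_arm:
  moves:
    - [[0,0,0.001],0,0.0]
    - [[0,0,0],0,0.0]
    - [[0,0,0],0,0.0]

```text
t: 11.65
eef_pos: [0.534, -0.2375, 0.2624]
tool_rot: [0.99, 0.14, 0.0, -0.003]
force: [-1.8, 1.1, 8.7]
width: 0.0117
```

>>> step_arm:
  moves:
    - [[0,0,0.0005],0,0.0]
    - [[0,0,0.0005],0,0.0]
    - [[0,0,0],0,0.0]
    - [[0,0,0],0,0.0]

```text
t: 12.05
eef_pos: [0.5339, -0.2375, 0.2621]
tool_rot: [0.99, 0.14, 0.0, -0.002]
force: [-3.4, 2.1, 15.5]
width: 0.0111
```

>>> step_arm:
  moves:
    - [[0,0,0.0005],0,0.0]
    - [[0,0,0],0,0.0]
    - [[0,0,0],0,0.0]

```text
t: 12.35
eef_pos: [0.5339, -0.2375, 0.2621]
tool_rot: [0.99, 0.14, 0.001, -0.002]
force: [-5.6, 3.0, 19.2]
width: 0.0111
```

The force rose from 9 to 19 N with no further travel, so the collar is on the face. One check picture.

Run:
```python
from h import *
plan()
a=get_image("side")["img"][130:240,250:350,::-1];b=get_image("wrist")["img"][150:420,140:400,::-1]
cv2.imwrite("pics/end.png",np.hstack([cv2.resize(a,(400,440),interpolation=2),cv2.resize(b,(400,440))]))
plan()
```

```text
t 12.35 pos [ 0.5339 -0.2375  0.2621] yaw 16.13 tilt 0.27 F [-5.6  3.  19.2] w 0.0111
t 12.45 pos [ 0.5339 -0.2375  0.2621] yaw 16.13 tilt 0.27 F [-5.5  2.4 18.4] w 0.0108
```

View pics/end.png

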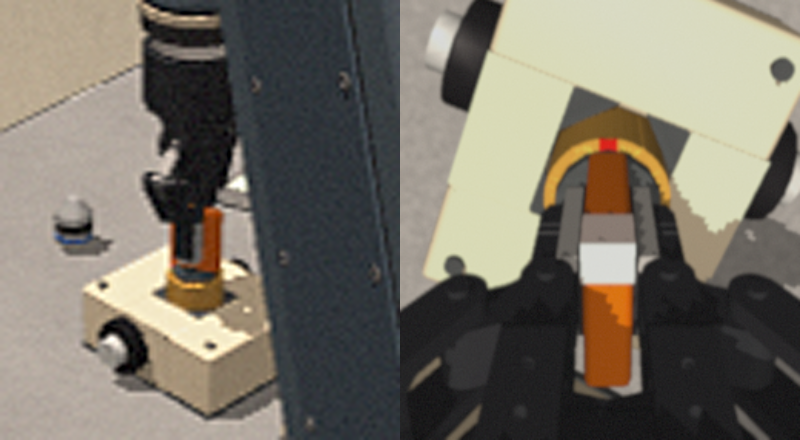

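The collar sits flush on the brass hub, the key end lines up with the red stripe at (608,145), and the handle is still gripped. Handing in.

```bash
python3 -c "
from h import *
finish_job();plan()"
```

```text
the job is handed in; nothing more can be done
the job is handed in; nothing more can be done
```

The tool is in the brass hub with its collar flush on the face. It is still gripped and pressed down, and I have handed the job in.

- **What I did:** I gripped the handle and pulled the tool up about 150 mm, clear of the holder. I carried it to the smaller cream housing and turned it to about 16°, in line with the red stripe. The key went into the keyway on the first push, with no measurable resistance.
- **Last checks:** The force rose smoothly to about 9 N against the spring, then to about 19 N with almost no further travel, about 50 mm below the face by the arm's height. That fits the collar stopping on the hub. The final picture shows the collar flush, the white patch in line with the red stripe and the handle between the pads. Gripper tilt was 0.27° and the finger opening about 11 mm.
- **Not confirmed:** The plunger's travel was only inferred from the force and height, not measured. About 6 N of sideways force remained from a small tilt or offset. I did not compare the bystanders' positions before and after, but the arm stayed clear of them. A state reading after hand-in was refused, so there is no later check.

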